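# Put the long pencil box away under the desk riser

### The arm

A 6-joint arm with a two-finger parallel gripper is mounted at the origin on the work surface. World frame = base frame: x ahead of the robot, y to its left, z up, the work surface at z = 0. Lengths are in mm, angles in rad, forces in N, time in s.
With the tool pointing down it reaches from about 400 to 825 mm from the base axis. Payload 7 kg.
Tool frame: the origin (TCP) lies at the very end of the fingers, on their centre line; the grasp point (between the pads) lies 19 mm behind it; z points along the fingers, y is the line along which they close (so a half turn about z gives the same grasp; the last joint's range is limited). The gripper opens to 88 mm and grips with 3 to 60 N. Pads are 19 mm wide; open, the fingers measure 130 mm over their backs; the gripper's body (78 mm by 193 mm) begins 47 mm behind the grasp point.
Start: joints at [1.482, 0.359, 0.012, 0, -1.224, -0.288], TCP at [248.371, 627.62, 226.561] pointing down, gripper open.
Joint ranges: [-3.07, 3.07], [-1.43, 2.12], [-1.02, 1.25], [-3.03, 1.67], [-3.05, -0], [-3.03, 3.03]. Speed limits (rad/s): [2.39, 2.39, 3.01, 3.14, 3.14, 3.14].

### API

Orientations are given as a unit quaternion [x, y, z, w].
In Python, from plant import bot gives the robot as it stands. Calls block until the motion is done:
- bot.move_ptp(position, orientation): joint-space move of the TCP to a pose.
- bot.line_to(position, velocity=150, ori=None): straight line of the TCP; ori=None keeps the orientation; velocity is the mean speed in mm/s.
- bot.move_joints(angles): joint-space move.
- bot.move_gripper(opening, force=None): finger opening in mm; force is the grip in N (None keeps the last); returns when the fingers have stopped.
- bot.pause(seconds).
- bot.solve_ik(position, orientation): joint angles nearest the present ones, or None.
- bot.read_state(): the state.
- bot.camera(name): name is "scene" or "top" or "wrist"; returns the picture (400x640x3 uint8, red, green, blue); there is no depth.
- bot.get_calibration(name): a dict with "fx", "fy", "cx", "cy" (pixels), "view" (4x4, takes a point from world to camera coordinates); the wrist camera has in their place "T_tool_cam" (4x4, takes a point from camera to tool coordinates, whose origin is the TCP and whose axes are the flange's). Camera axes: x right, y up, looking along -z (the intrinsics and any distortion apply to the point x, -y, -z); pixel columns grow to the right and rows downward; lengths in mm; the calibration is good to about 2 mm. A picture is of the moment at which its call begins: read the wrist's pose just before it. get_calibration takes no time and is no camera call.
A pose or a line that the arm cannot do raises bot.Unreachable and nothing moves.
- bot.close_job(): hands the job in; it is judged then, once.
The state is a dict: "t": time; "joint_pos": joint angles; "qvel": joint speeds; "tau": joint torques, N m; "tcp_pos": TCP position; "eef_rot": TCP orientation; "contact_force": force on the tool from outside, world axes, zero at the start; "moment": the same for the moment, N m; "width": finger opening in mm; "finger_force": force on a finger pad.
Only numpy, scipy, OpenCV 4.12 (cv2) and the standard library are available. Lean on these libraries where they do the work, as an engineer would, in place of code of your own. Each camera call takes 0.05 s, during which the arm holds its last target. There are 200 camera calls.

### The job

Put the long wooden pencil box away: slide it lengthwise into the one empty bay under the desk riser, straight, and all the way in until it meets the back of the bay, then let go. Leave the short wooden box where it is.

Things in the scene. Friction and masses are not known exactly. Their poses are not given: they have to be found in the camera images.
- pencil_box_center (a point): The long wooden pencil box (move this one): closed, plain wood, lying flat on the table, 180 long x 48 wide x 30 mm high, 0.11 to 0.22 kg, loose. The point is its centre, 15 mm above its underside; x runs along its length, z up. Either end may go in first. It starts to the left or right of the riser, the short box on the other side.
- bay_mouth (a point): Mouth of the riser's empty bay, the one with nothing sticking out. The point is the middle of the mouth at table height, in the plane of the riser's front edge; x points straight into the bay, y across, z up. The bay is 78 wide, 48 high and 110 mm deep; a fixed wooden back stops the box there, with 70 mm of it still outside. Its floor is the table top.
- short_box_center (a point): The short wooden box (leave it): same wood, width and height as the pencil box but only 110 mm long; 110 x 48 x 30 mm, loose. The point is its centre, half-way up; x along its length.
- riser: Fixed low plywood shelf, 306 wide x 220 deep x 60 mm high (board 12 mm), three bays 96 mm apart open towards the robot; two hold things that stick out up to 34 mm. Papers and pencils on top begin 70 mm behind the front edge, up to 100 mm above the table. Origin: middle of its front edge, at table height; x points into the bays.
Mind the look-alikes: they are no part of the job. Leave any green or purple look-alike of the part that bears pencil_box_center alone.

How it is judged:
By the outcome, as a careful person would: the job done as asked, in the order asked, and still so for the second after the job is handed in, with the robot touching nothing.
It also fails if it takes over 43 s, if anything falls off the work surface, if the arm or the gripper's body presses on something with over 40 N, if the wrist force passes 120 N, or if a joint passes its speed limit or range.

## Working session

There is one attempt and no reset: what is moved stays moved. The work goes in short steps, each a Python script; the robot and the scene stay as the last script left them, time stands still between calls to the robot, and variables do not carry over. Pictures are saved under pics/ and viewed, at most 10 in all, crops included, and the job is handed in when it is done.

```bash
mkdir -p pics; ls; python3 - <<'E'
from plant import bot
import cv2
for n in ("top","scene"):
    cv2.imwrite(f"pics/{n}0.png",bot.camera(n)[:,:,::-1]); print(n,bot.get_calibration(n))
print(bot.get_calibration("wrist")); print(bot.read_state())
E
```

```text
pics
top {'fx': 434.60987429573214, 'fy': 434.60987429573214, 'cx': 322.7455835892411, 'cy': 199.96585480182458, 'view': array([[ 8.23796639e-03, -9.99953068e-01, -5.09878399e-03,
         2.99815891e+01],
       [ 9.79697344e-01,  7.04946131e-03,  2.00358228e-01,
        -4.57599066e+02],
       [-2.00312881e-01, -6.64580948e-03,  9.79709438e-01,
        -9.58085242e+02],
       [ 0.00000000e+00,  0.00000000e+00,  0.00000000e+00,
         1.00000000e+00]])}
scene {'fx': 378.6682955120261, 'fy': 378.6682955120261, 'cx': 320.6556302339352, 'cy': 203.46090972804765, 'view': array([[-1.73023688e-01,  9.84888277e-01, -7.60823206e-03,
         7.22798668e+01],
       [-6.09865629e-01, -1.01068187e-01,  7.86033801e-01,
         2.56309775e+02],
       [ 7.73386526e-01,  1.40642466e-01,  6.18136699e-01,
        -1.23994822e+03],
       [ 0.00000000e+00,  0.00000000e+00,  0.00000000e+00,
         1.00000000e+00]])}
{'fx': 358.4509826096608, 'fy': 358.4509826096608, 'cx': 317.2449424515089, 'cy': 196.0429926438405, 'T_tool_cam': array([[-4.90568335e-04,  9.58066279e-01,  2.86546270e-01,
     
[... 268 characters left out ...]
0e+00]])}
{'t': 0.1, 'joint_pos': array([ 1.48208475e+00,  3.59342903e-01,  1.11624549e-02, -3.08801695e-04,
       -1.22410911e+00, -2.88077900e-01]), 'qvel': array([-0.00144193, -0.00069466,  0.00286365,  0.000519  ,  0.00037741,
       -0.00145337]), 'tau': array([-1.73181088e-03, -5.84159231e+01,  2.93749541e+01,  7.01553315e+00,
        1.01485377e-02, -4.53508744e-05]), 'tcp_pos': array([248.23585961, 627.22910336, 225.70366962]), 'eef_rot': array([ 9.82296007e-01, -1.87333863e-01, -7.01527096e-05,  7.57358002e-04]), 'contact_force': array([-0.0508545 ,  0.18007115, -0.39722523]), 'moment': array([-0.0200419 ,  0.01222741,  0.03361312]), 'finger_force': 0.0, 'width': 87.76815541662111}
```

View pics/top0.png

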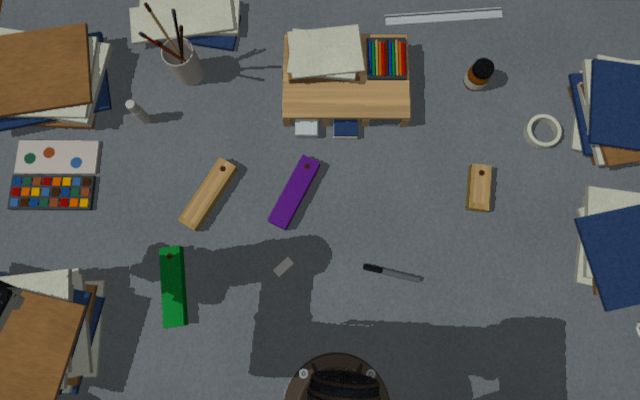

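View pics/scene0.png

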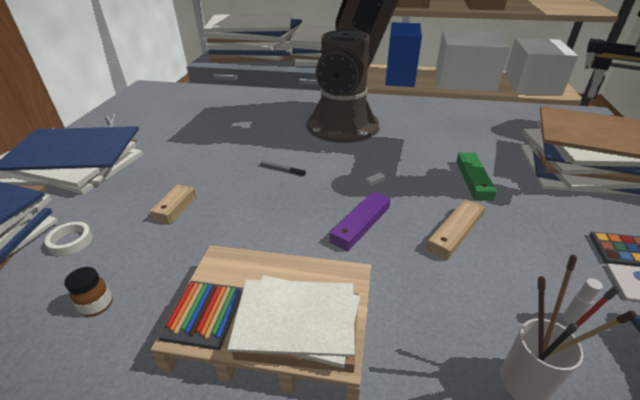

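Top view: the long box is at (208,193) and the short one at (480,187), with the purple and green look-alikes at (294,192) and (173,287). The riser's front edge is near row 121, cols 282–410. White (306) and blue (345) things stick out of two bays, so the empty bay is the right one (~388).

```bash
cat > h.py <<'E'
from plant import bot
import numpy as np, cv2
from scipy.spatial.transform import Rotation as R
def camT(n):
    """world-from-camera, calibration"""
    c=bot.get_calibration(n)
    if n!="wrist": return np.linalg.inv(c["view"]),c
    s=bot.read_state(); T=np.eye(4); T[:3,:3]=R.from_quat(s["eef_rot"]).as_matrix(); T[:3,3]=s["tcp_pos"]
    return T@c["T_tool_cam"],c
def cast(uv,z,T,c):
    uv=np.atleast_2d(np.float64(uv))
    d=np.c_[(uv[:,0]-c["cx"])/c["fx"],-(uv[:,1]-c["cy"])/c["fy"],-np.ones(len(uv))]@T[:3,:3].T
    return (T[:3,3]+d*((z-T[2,3])/d[:,2])[:,None])[:,:2]
def wood(im):
    h=cv2.cvtColor(im,cv2.COLOR_RGB2HSV)
    m=cv2.inRange(h,(8,60,70),(25,200,255))
    return cv2.morphologyEx(m,cv2.MORPH_OPEN,np.ones((3,3)))
def quat(yaw):
    """tool down, closing axis (tool y) perpendicular to heading yaw"""
    return (R.from_euler("z",yaw)*R.from_euler("x",np.pi)).as_quat()
E
python3 - <<'E'
from h import *
T,c=camT("top"); im=bot.camera("top"); m=wood(im)
cs,_=cv2.findContours(m,cv2.RETR_EXTERNAL,cv2.CHAIN_APPROX_NONE)
for k in cs:
    if cv2.contourArea(k)<300: continue
    x=k[:,0].mean(0)
    if not(120<x[0]<520): continue
    r=cv2.minAreaRect(np.float32(cast(k[:,0],30,T,c))); print(cv2.boundingRect(k),np.round(r[0],1),np.round(r[1],1),r[2])
# riser front top edge: lowest bright wood->darker transition
g=cv2.cvtColor(im,cv2.COLOR_RGB2GRAY)
cv2.imwrite("pics/riser.png",cv2.resize(im[20:145,265:425,::-1],None,fx=5,fy=4.7,interpolation=cv2.INTER_CUBIC)[:600,:800])
E
```

```text
(466, 163, 26, 49) [ 494.8 -333.5] [ 56.2 114.6] 82.9088363647461
(178, 158, 58, 72) [476.2 306.1] [ 51.  180.5] 59.79230880737305
(282, 34, 129, 93) [768.1 -21.1] [317.1 245.5] 89.57124328613281
```

View pics/riser.png

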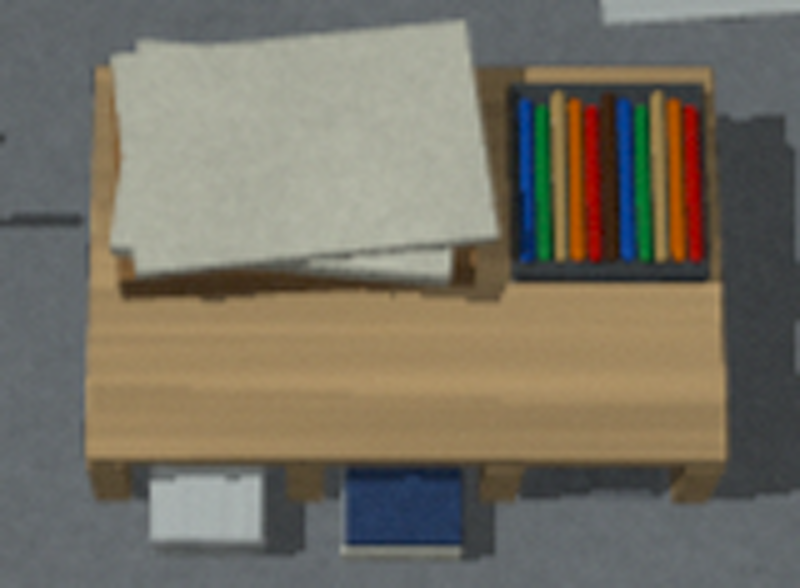

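The crop confirms the right bay is empty: its mouth runs from about crop x 520 to 670. The front top edge runs from (86,458) to (726,462) in the crop. Next I go above the box for a close look.

```bash
python3 - <<'E'
from h import *
T,c=camT("top")
p=cast([[265+86/5,20+458/4.7],[265+726/5,20+462/4.7]],60,T,c); d=p[0]-p[1]; print("edge",p,np.linalg.norm(d),"yaw",np.arctan2(d[1],d[0])-np.pi/2)
yaw=-0.527
h=np.array([np.cos(yaw),np.sin(yaw)])
bot.move_ptp([476+20*h[0],306+20*h[1],220],quat(yaw)); bot.pause(.2)
T,c=camT("wrist"); im=bot.camera("wrist"); m=wood(im)
cs,_=cv2.findContours(m,cv2.RETR_EXTERNAL,cv2.CHAIN_APPROX_NONE)
for k in cs:
    if cv2.contourArea(k)<1000: continue
    r=cv2.minAreaRect(np.float32(cast(k[:,0],30,T,c))); print(cv2.boundingRect(k),np.round(r[0],1),np.round(r[1],1),r[2])
cv2.imwrite("pics/w1.png",im[:,:,::-1]); s=bot.read_state(); print(s["t"],s["tcp_pos"],s["joint_pos"])
E
```

```text
edge [[ 653.70209782  131.26214577]
 [ 653.42617608 -172.02002743]] 303.2822987213747 yaw -0.000909785301017596
(284, 342, 356, 18) [223.1 257.6] [415.2  23.6] 60.39337158203125
(291, 97, 51, 172) [478.  306.4] [ 48.1 177.6] 59.699806213378906
1.925 [493.01370758 296.68191835 219.85070195] [ 8.81565958e-01  2.00625659e-01 -2.22696907e-01  9.74186617e-06
 -1.14767974e+00  1.63407364e-01]
```

View pics/w1.png

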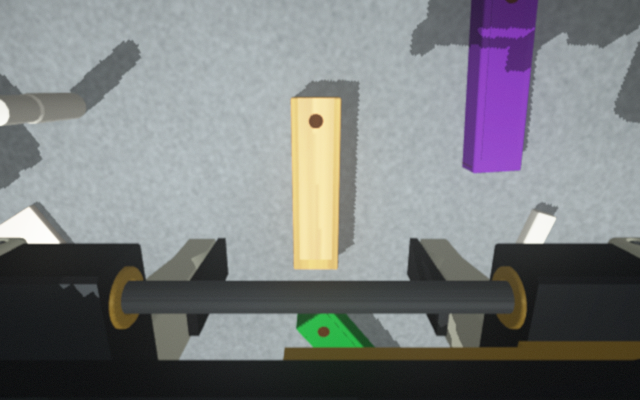

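The wrist view shows the box at cols 291–341, rows 97–269, with the fingers clear on both sides. I grasp it at its centre, carry it in front of the bay, set it down and look.

```bash
python3 - <<'E'
from h import *
q=quat(-.529)
bot.move_ptp([478,306.4,70],q); bot.line_to([478,306.4,6.5],80)
bot.move_gripper(40,25); s=bot.read_state(); print(s["width"],s["finger_force"],s["contact_force"])
bot.line_to([478,306.4,85],120)
bot.line_to([480,100,85],200,quat(-.25)); bot.line_to([525,-116,85],200,quat(0)); 
bot.line_to([525,-116,14],120); bot.line_to([525,-116,7.5],25)
print(bot.read_state()["contact_force"],bot.read_state()["width"])
bot.move_gripper(80); bot.line_to([525,-116,60],120); bot.line_to([525,-116,250],200); bot.pause(.2)
T,c=camT("wrist"); im=bot.camera("wrist"); m=wood(im)
cs,_=cv2.findContours(m,cv2.RETR_EXTERNAL,cv2.CHAIN_APPROX_NONE)
for k in cs:
    if cv2.contourArea(k)<1000: continue
    r=cv2.minAreaRect(np.float32(cast(k[:,0],30,T,c))); print(cv2.boundingRect(k),np.round(r[0],1),np.round(r[1],1),r[2])
cv2.imwrite("pics/w2.png",im[:,:,::-1]); np.savez("w2.npz",T=T,im=im); s=bot.read_state(); print(s["t"],s["tcp_pos"])
E
```

```text
47.83951687337413 25.000130832195282 [-0.53056318  0.05376544  1.62222155]
[-0.37892465 -1.25879932 -1.24992544] 47.84685009289476
(266, 341, 374, 19) [ 286.5 -288.6] [473.3  27.2] 89.94803619384766
(476, 134, 80, 103) [ 499.2 -331. ] [ 61.8 110.2] 82.4656982421875
(294, 77, 48, 166) [ 523.9 -117.3] [ 48.2 178.7] 89.93994903564453
(31, 0, 351, 36) [666.9 -12.7] [330.6  30.3] 89.97596740722656
11.325 [ 524.69015252 -116.00627282  249.13592312]
```

View pics/w2.png

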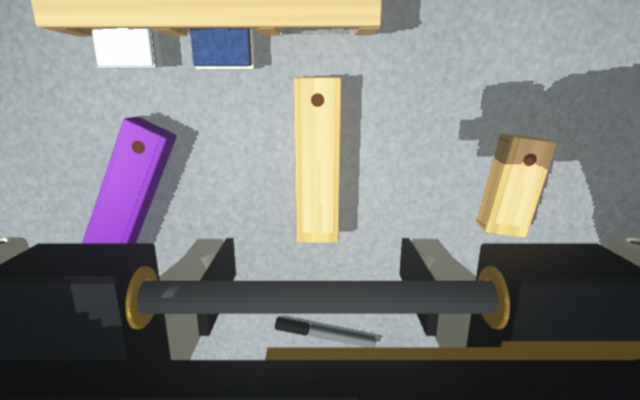

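The box sits straight at cols 294–341. The riser's front corners are at about (33,26) and (380,26), and the legs beside the empty bay are at cols ~257–277 and ~357–380.

```bash
python3 - <<'E'
from h import *
d=np.load("w2.npz"); T=d["T"]; c=bot.get_calibration("wrist"); im=d["im"]
m=wood(im); g=cv2.cvtColor(im,cv2.COLOR_RGB2GRAY).astype(float)
cols=np.arange(50,370); rows=np.array([np.argmin(np.diff(cv2.blur(g,(1,3))[10:34,x]))+10.5 for x in cols])
P=cast(np.c_[cols,rows],60,T,c); vx,vy,x0,y0=cv2.fitLine(np.float32(P),cv2.DIST_HUBER,0,.01,.01).ravel()
print("front edge x",x0,"skew",np.arctan(vx/vy), np.median(rows))
for r in (15,20,23):
    k=np.where(m[r,:450]>0)[0]; p=cast([[k.min(),r],[k.max()+1,r]],60,T,c); print(k.min(),k.max(),p[:,1],p[:,1].mean())
E
```

```text
front edge x 655.23566 skew -0.0028049506 25.5
34 381 [ 130.76954099 -173.9547479 ] -21.59260345472437
35 380 [ 130.80086028 -173.28120129] -21.240170505729665
36 380 [ 130.46758688 -173.40338015] -21.46789663263553
```

```bash
python3 - <<'E'
from h import *
y=-117.3; x=459.; q=quat(0)
bot.move_ptp([x,y,70],q); bot.line_to([x,y,7.5],100); bot.move_gripper(40,25)
print(bot.read_state()["width"])
bot.line_to([x+144,y,7.5],70); bot.pause(.2)
b=bot.read_state(); print(b["tcp_pos"],b["contact_force"])
X=x+144
for i in range(14):
    X+=1; bot.line_to([X,y,7.5],15); bot.pause(.05); s=bot.read_state(); print(round(s["tcp_pos"][0],1),np.round(s["contact_force"],1))
    if s["contact_force"][0]<b["contact_force"][0]-10: break
print(s["width"],s["t"])
E
```

```text
47.58091839312916
[ 601.85928629 -117.58804644    7.71786931] [-4.31070512  0.29555153  7.62862713]
602.9 [-4.3  0.4  7.7]
604.0 [-4.4 -0.7  7.7]
605.0 [-4.4 -0.5  7.3]
605.9 [-4.8 -0.3  7.3]
607.0 [-4.6 -1.2  8.1]
608.0 [-4.7  0.1  7.7]
609.0 [-4.8  0.2  8.3]
610.0 [-4.2 -0.8  8. ]
610.9 [-4.5 -0.3  7.1]
610.9 [-8.2  0.  11.1]
610.9 [-11.2   1.1  13.8]
610.9 [-13.9   2.7  16.5]
611.0 [-15.5   3.6  19.3]
47.927800007633294 19.825
```

Firm contact at x = 610.9, as expected (about 609.5). I release, back off and check.

```bash
python3 - <<'E'
from h import *
p=bot.read_state()["tcp_pos"]
bot.move_gripper(64); print(bot.read_state()["contact_force"]); bot.line_to([p[0]-3,p[1],70],100); bot.line_to([540,-117,250],200); bot.pause(.2)
T,c=camT("wrist"); im=bot.camera("wrist"); m=wood(im)
cv2.imwrite("pics/w3.png",im[:,:,::-1])
sub=m[35:110,270:370]; ys,xs=np.where(sub); pts=np.c_[xs+270,ys+35]
P=cast(pts,30,T,c); print("rear x",P[:,0].min(),"y",P[:,1].min(),P[:,1].max(),"rect",cv2.minAreaRect(np.float32(P)))
print(bot.read_state()["t"])
E
```

```text
[-0.41657467  0.40002608  1.07968237]
rear x 597.3279434780119 y -168.75830325026322 -72.10323393537487 rect ((632.1051635742188, -120.42013549804688), (96.65507507324219, 69.53226470947266), 89.97132873535156)
22.5167
```

View pics/w3.png

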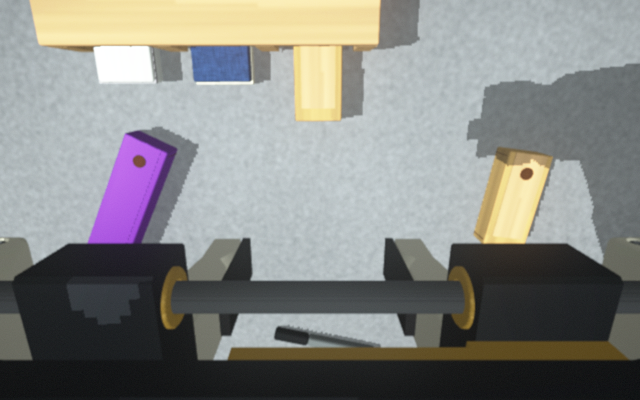

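The box is straight in the bay at cols 294–341, with its rear end at row ~121 (my mask was cut off at row 110). Quick depth check.

```bash
python3 - <<'E'
from h import *
T,c=camT("wrist"); m=wood(bot.camera("wrist"))
m[:52]=0; m[:,:285]=0; m[:,350:]=0; m[140:]=0
k=max(cv2.findContours(m,0,cv2.CHAIN_APPROX_NONE)[0],key=cv2.contourArea)
P=cast(k[:,0],30,T,c); print(cv2.boundingRect(k),P.min(0),P.max(0),cv2.minAreaRect(np.float32(P)))
E
```

```text
(293, 52, 50, 69) [ 586.41927988 -142.73944046] [651.75305905 -94.53166984] ((619.085693359375, -118.6221923828125), (48.21399688720703, 65.30989837646484), 89.97026824951172)
```

```bash
python3 -c "
from plant import bot
print(bot.close_job(), bot.read_state()['t'])"
```

```text
the job is handed in; nothing more can be done
the job is handed in; nothing more can be done
```

The long pencil box is in the empty right-hand bay, straight and pushed in until it met the back (about 69 mm still outside, 70 expected); I let go, left the short box untouched and handed the job in at about 23 s on the robot's clock.

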